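# Slotted check weight onto the balance carrier

### The job

Check the bench balance: take the large open C-shaped weight by its grip and slide it sideways, gap first, onto the upright rod of the carrier on the balance. Set it down flat on the carrier's disc, without dropping it, with the rod in the middle of the ring, and let go; leave the small C-shaped weight and the closed ring weight where they lie.

Things in the scene. Friction and masses are not known exactly. Their poses are not given: they have to be found in the camera images.
- large_weight: Weight to load: flat steel C on the bench, 8 mm thick, about 200 g, outer diameter 80, hole 38, parallel-sided gap 28 mm wide on its +x side. Origin: ring centre at the underside, z up. Away from the gap, a 14 mm wide arm runs out along -x and carries an upright black grip, 18 mm (x) by 14 mm (y), from 8 to 34 mm above the underside, centred at x = -67 mm, y = 0.
- small_weight: Bystander, leave alone: steel C of the same form but smaller, outer diameter 56 mm, hole 27 mm, gap 20 mm, 90 g. Origin: centre of its ring, at the underside. Same upright grip, centred at x = -55 mm.
- ring_weight: Bystander, leave alone: closed steel ring of the large weight's outer size (80 mm), with no gap, 230 g. Origin: centre of its ring, at the underside. Same upright grip, centred at x = -67 mm.
- carrier_seat (a point): Where the weight's underside rests: on the rod's axis at the top of the carrier's disc, 62 mm above the bench. Disc 90 mm across; upright rod 10 mm thick; round black cap on the rod 48 mm across (wider than any hole), 57 to 69 mm above the disc. The rod is open from every side. All fixed on a white balance, 230 by 190 mm, whose housing top is 20 mm below the disc's top.
Mind the look-alikes: they are no part of the job. Leave any green look-alike of the large_weight alone.

How it is judged:
By the outcome, as a careful person would: the job done as asked, in the order asked, and still so for the second after the job is handed in, with the robot touching nothing.
It also fails if it takes over 42 s, if anything falls off the work surface, if the arm or the gripper's body presses on something with over 40 N, if the wrist force passes 120 N, or if a joint passes its speed limit or range.

### The arm

A 7-joint arm with a two-finger parallel gripper is mounted at the origin on the work surface. World frame = base frame: x ahead of the robot, y to its left, z up, the work surface at z = 0. Lengths are in mm, angles in rad, forces in N, time in s.
With the tool pointing down it reaches from about 425 to 825 mm from the base axis. Payload 3.6 kg.
Tool frame: the origin (TCP) lies on the centre line of the jaws, within the pads' length; the fingertips stand 11 mm ahead of it and the grasp point (between the pads) lies 8 mm behind it; z points along the fingers, y is the line along which they close (so a half turn about z gives the same grasp; the last joint's range is limited). The gripper opens to 93 mm and grips with 3 to 60 N. Pads are 15 mm wide; open, the fingers measure 128 mm over their backs; the gripper's body (75 mm by 188 mm) begins 65 mm behind the grasp point.
Start: joints at [1.113, 0.615, -0.013, 1.423, 0.008, 1.103, -0.04], TCP at [271.446, -590.574, 204.24] pointing down, gripper open.
Joint ranges: [-3.12, 3.12], [-0.3, 2.06], [-1.34, 1.32], [0.26, 2.42], [-1.36, 4.5], [0.01, 1.98], [-2.84, 2.84]. Speed limits (rad/s): [2.79, 2.79, 3.14, 3.14, 3.14, 3.14, 3.14].

### API

Orientations are given as a 3x3 rotation matrix whose columns are the frame's x, y, z axes.
In Python, from workcell import sensors, cams, workorder gives the robot as it stands.
- The arm moves only by the tool move_arm, never from a script. Its argument "deltas" is a list that holds one entry, the list of rows, each a list of 5 numbers: the closure, from -1 (fully open) to 1 (shut), then the shift along the tool's x, y, z in cm, then the turn about the tool's z in rad. A call has 1 to 20 rows; each row shifts and turns the commanded pose from where the row before left it, along the tool's axes as they then stand; what a row does not reach is not made up. A row lasts 1/10 s, in which the tool goes at most 50 mm and 8.59 degrees, less where a joint would pass 70% of its speed; a pose out of reach is approached as far as the arm can. A call is refused whole if a number of a shift passes 5 or a number of a turn 0.15, either way. A call with a gripper value outside its range is refused whole. The fingers move at their own pace and stop on an object; "squeeze" is the grip in N (left out, the last holds). Time passes only in rows, so rows that do not move let the fingers close. It gives the time, the measured TCP pose, the force, the opening and the grip force at its end, in the units of the state.
- sensors.get_state(): the state, without advancing time (a new reading comes with each control period).
- cams.capture(name): name is "scene" or "side" or "wrist"; returns a dict with "pixels" (400x640x3 uint8, red, green, blue), "range_z" (400x640 float32, mm along the optical axis (not along the pixel's ray), 0 where there is no reading), "vertical_fov" (degrees; the focal length in pixels is half the picture's height over the tangent of half this angle, whatever the lens; pixels are square), "cx", "cy" (the principal point, pixels), "D" ([k1, k2, p1, p2, k3] as OpenCV has them; the pictures are not rectified), "R" (3x3) and "t" (3): a world point X has camera coordinates R X + t; the wrist camera has in their place "hand_eye" (4x4, takes a point from camera to tool coordinates, whose origin is the TCP and whose axes are the flange's). Camera axes: x right, y down, z forward; pixel columns grow to the right and rows downward; lengths in mm; the calibration is good to about 2 mm. A picture is of the moment at which its call begins: read the wrist's pose just before it.
- workorder.sign_off(): hands the job in; it is judged then, once.
Trained networks look in a picture, given as the dict that the camera call returned (one of the last four; its "shot" number tells which), for a name from the list of things; names that differ only in an ending like _2 or _b are one class to them, and where a whole thing is asked for, a point or a joint stands for the part that bears it (a point fixed in the world has none). Each returns a list of dicts, best first, with "p" (0 to 1); they miss things now and then, are a little off and sometimes report something else, mostly with a low value. They report only what shows in the picture. A call takes as long as a camera call. They do not tell look-alikes from the thing itself.
- cams.regions_of(picture, name): "mask" (400x640 bool, what is visible of it).
- cams.spot_point(picture, name): "xyz" ([x, y, z] in mm, in world coordinates, good to about 4 mm: a listed point, or the origin of a listed thing).
The state is a dict: "time_s": time; "joints": joint angles; "dq": joint speeds; "effort": joint torques, N m; "tcp_pos": TCP position; "orientation": TCP orientation; "contact_force": force on the tool from outside, world axes, zero at the start; "ft_torque": the same for the moment, N m; "grip_width": finger opening in mm; "grasp_force": force on a finger pad.
Only numpy, scipy, OpenCV 4.12 (cv2) and the standard library are available. Lean on these libraries where they do the work, as an engineer would, in place of code of your own. Each camera call takes 0.05 s, during which the arm holds its last target. There are 200 camera calls.

## Working session

There is one attempt and no reset: what is moved stays moved. The work goes in short steps, Python scripts to look and compute and a tool call to move; the robot and the scene stay as the last step left them, time stands still between calls to the robot, and variables do not carry over. Pictures are saved under pics/ and viewed, at most 10 in all, crops included, and the job is handed in when it is done.

Besides the shell and the picture viewer there is one more tool, called after "Call:" by a JSON object that holds its "op" and its "data". move_arm: Moves the arm, as the interface text tells. Its arguments: {"type":"object","properties":{"deltas":{"type":"array","items":{"type":"array","items":{"type":"array","items":{"type":"number"}}}},"squeeze":{"type":"number"}},"required":["deltas"]}

```bash
mkdir -p pics; cat > h.py <<'E'
import numpy as np, cv2
from workcell import sensors, cams, workorder
def K(p):
    f=200/np.tan(np.radians(p["vertical_fov"])/2)
    return np.array([[f,0,p["cx"]],[0,f,p["cy"]],[0,0,1.]])
def ext(p,s=None):
    if "R" in p: return np.array(p["R"]),np.array(p["t"]).ravel()
    H=np.array(p["hand_eye"]); T=np.eye(4); T[:3,:3]=s["orientation"]; T[:3,3]=s["tcp_pos"]
    M=np.linalg.inv(T@H); return M[:3,:3],M[:3,3]
def cloud(p,s=None):
    v,u=np.mgrid[0:400,0:640]
    n=cv2.undistortPoints(np.stack([u,v],-1).reshape(-1,1,2).astype(float),K(p),np.array(p["D"],float)).reshape(400,640,2)
    z=p["range_z"].astype(float)
    c=np.dstack([n[...,0]*z,n[...,1]*z,z]); R,t=ext(p,s)
    w=(c-t)@R; w[z<=0]=np.nan
    return w
def proj(p,X,s=None):
    R,t=ext(p,s)
    return cv2.projectPoints(np.atleast_2d(np.array(X,float)),cv2.Rodrigues(R)[0],t,K(p),np.array(p["D"],float))[0].reshape(-1,2)
def save(p,n): cv2.imwrite(f"pics/{n}.png",cv2.cvtColor(p["pixels"],cv2.COLOR_RGB2BGR))
E
python3 - <<'E'
from h import *
s=sensors.get_state(); print(s)
for n in("scene","side"):
    p=cams.capture(n); save(p,n)
    for o in("large_weight","small_weight","ring_weight","carrier_seat"):
        print(n,o,[(np.round(r["xyz"]),round(r["p"],2),proj(p,r["xyz"]).round().tolist()) for r in cams.spot_point(p,o)])
E
```

```text
{'time_s': 0.0, 'joints': array([ 1.11353813,  0.61591459, -0.01261265,  1.42488395,  0.00811943,
        1.10338959, -0.04039425]), 'dq': array([ 6.61526042e-04,  4.59229291e-04, -9.78692764e-04,  4.85839687e-04,
       -1.94337300e-03, -3.24242153e-05,  5.44564029e-04]), 'effort': array([ 2.09284717e-04, -4.58935118e+01,  2.09097960e-01, -1.65742868e+01,
       -6.10992545e-02,  2.04786868e-02,  2.16973995e-04]), 'tcp_pos': array([ 271.07108514, -589.87438252,  203.08919068]), 'orientation': array([[ 9.08616857e-01,  4.17629223e-01, -1.11321077e-03],
       [ 4.17630703e-01, -9.08613977e-01,  2.28854453e-03],
       [-5.57157913e-05, -2.54432114e-03, -9.99996762e-01]]), 'contact_force': array([ 0.48582745, -0.089482  ,  0.12503824]), 'ft_torque': array([-0.03973616,  0.00060323, -0.01642699]), 'grasp_force': 0.0, 'grip_width': 92.52657061724376}
scene large_weight [(array([581., -12.,   1.]), 0.81, [[333.0, 231.0]]), (array([404.,  40.,   1.]), 0.77, [[305.0, 187.0]])]
scene small_weight [(array([ 584., -333.,    2.]), 0.92, [[229.0, 300.0]])]
scene ring_weight [(array([ 563., -155.,    2.]), 0.88, [[285.0, 254.0]])]
scene carrier_seat [(array([608., 295.,  60.]), 0.61, [[421.0, 169.0]])]
side large_weight [(array([587., -13.,  -1.]), 0.92, [[291.0, 220.0]]), (array([403.,  35.,  -0.]), 0.73, [[360.0, 254.0]])]
side small_weight [(array([ 584., -333.,    2.]), 0.59, [[329.0, 137.0]])]
side ring_weight [(array([ 558., -156.,    1.]), 0.75, [[320.0, 182.0]])]
side carrier_seat [(array([609., 291.,  65.]), 0.88, [[226.0, 316.0]])]
```

View pics/scene.png

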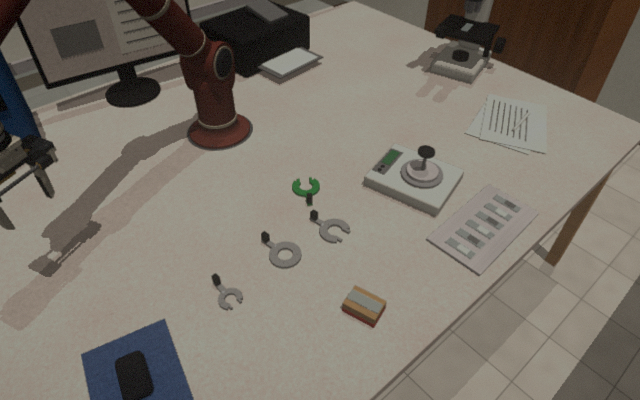

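View pics/side.png

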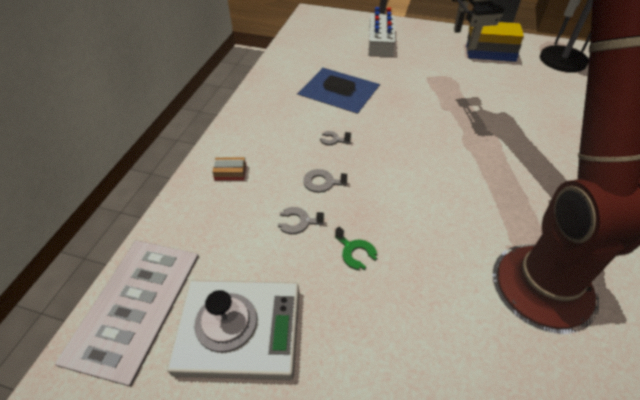

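Candidates: the steel C at scene (333,231) / side (294,220), the green C at (305,187) / (358,252), the closed ring at (285,254), and the small C at (229,300). I choose the steel C at (333,231). Next I measure it and check it in a close crop.

```bash
cat > m.py <<'E'
from h import *
def weight(p,s=None,c=(584,-12)):
    w=cloud(p,s); near=np.hypot(w[...,0]-c[0],w[...,1]-c[1])<115
    rs=cams.regions_of(p,"large_weight")
    for r in rs:
        m=r["mask"]&near
        if m.sum()<50: continue
        q=w[m]; 
        g=q[q[:,2]>20]; gt=q[q[:,2]>30]; st=q[(q[:,2]>4)&(q[:,2]<11)]
        print("mask",m.sum(),"p",r["p"],"zmax",np.nanmax(q[:,2]),"grip",np.median(g,0).round(1) if len(g) else None,"top",len(gt),gt.mean(0).round(1) if len(gt) else None)
        return q
def disc(p,s=None,c=(608,293)):
    w=cloud(p,s); d=np.hypot(w[...,0]-c[0],w[...,1]-c[1])
    for lo,hi,n in((57,67,"disc"),(126,136,"cap"),(38,46,"house")):
        q=w[(d<(180 if n=="house" else 60))&(w[...,2]>lo)&(w[...,2]<hi)]
        if len(q)>5:
            (x,y),(a,b),_=cv2.minAreaRect(q[:,:2].astype(np.float32)); ang=_
            e=cv2.minEnclosingCircle(q[:,:2].astype(np.float32))
            print(n,len(q),"z",np.median(q[:,2]).round(1),"rect",np.round([x,y,a,b,ang],1),"circ",np.round([*e[0],e[1]],1))
E
python3 - <<'E'
from m import *
for n in("scene","side"):
    p=cams.capture(n); weight(p); disc(p)
    im=cv2.cvtColor(p["pixels"],cv2.COLOR_RGB2BGR)
    u,v=proj(p,(570,-10,0)).astype(int)[0]
    c=cv2.resize(im[v-45:v+45,u-60:u+60],None,fx=3.3,fy=3.3,interpolation=2)
    globals()[n]=c
cv2.imwrite("pics/crop.png",np.hstack([scene,side]))
s=sensors.get_state();p=cams.capture("wrist");print(np.array(p["hand_eye"]).round(3),p["vertical_fov"])
E
```

```text
mask 501 p 0.68 zmax 37.386735350540775 grip [524.3 -30.3  31.3] top 21 [523.1 -29.1  33.9]
disc 505 z 62.0 rect [614.1 292.   84.4  87.4  40.5] circ [614.2 295.4  47.4]
cap 157 z 130.6 rect [613.1 293.6  43.1  45.5   6.6] circ [613.8 294.6  25. ]
house 2304 z 42.1 rect [594.6 288.1 228.  192.9  15.1] circ [594.7 289.5 145.8]
mask 593 p 0.96 zmax 35.49792937355118 grip [516.9 -21.   31.8] top 28 [517.3 -24.   33.3]
disc 1293 z 61.6 rect [607.1 298.1  89.6  80.1  44.3] circ [610.9 294.8  45.2]
cap 512 z 130.5 rect [611.  294.6  45.9  45.9  26.8] circ [611.  294.6  24.2]
house 7520 z 41.8 rect [591.6 289.6 229.1 190.   15.3] circ [591.9 289.1 145.3]
[[ 0.00000e+00 -9.69000e-01 -2.46000e-01  6.81240e+01]
 [ 1.00000e+00  0.00000e+00 -1.00000e-03 -7.37000e-01]
 [ 1.00000e-03 -2.46000e-01  9.69000e-01 -1.80843e+02]
 [ 0.00000e+00  0.00000e+00  0.00000e+00  1.00000e+00]] 60.14497124053913
```

View pics/crop.png

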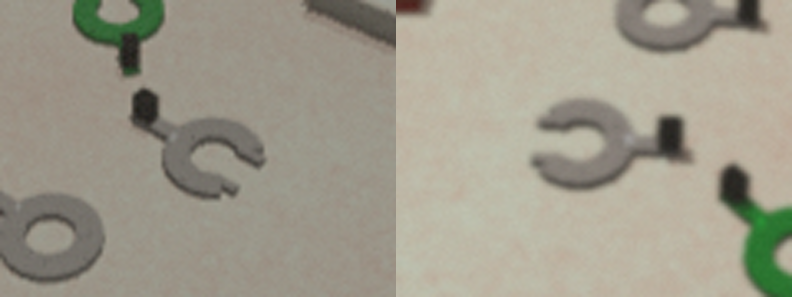

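The crop confirms it: at the centre of both halves is a steel C with an open gap and a black grip. It is not green and it is larger than the small C. The closed ring and the green C lie beside it. I move the wrist camera above it.

Call:
{"op": "move_arm", "data": {"deltas": [[[-1, 1.5, -1.25, 0.25, 0], [-1, 3.05, -2.52, 0.52, 0], [-1, 3.05, -2.52, 0.52, 0], [-1, 3.05, -2.52, 0.52, 0], [-1, 3.05, -2.52, 0.52, 0], [-1, 3.05, -2.52, 0.52, 0], [-1, 3.05, -2.52, 0.52, 0], [-1, 3.05, -2.52, 0.52, 0], [-1, 3.05, -2.52, 0.52, 0], [-1, 3.05, -2.52, 0.52, 0], [-1, 3.05, -2.52, 0.52, 0], [-1, 3.05, -2.52, 0.52, 0], [-1, 3.05, -2.52, 0.52, 0], [-1, 3.05, -2.52, 0.52, 0], [-1, 3.05, -2.52, 0.52, 0], [-1, 3.05, -2.52, 0.52, 0], [-1, 1.5, -1.25, 0.25, 0], [0, 0, 0, 0, 0.13], [0, 0, 0, 0, 0.13], [0, 0, 0, 0, 0]]]}}

```text
time_s: 2.75
tcp_pos: [546.3, -20.5, 121.4]
orientation: [[0.985, 0.171, 0.0], [0.171, -0.985, -0.0], [0.0, 0.0, -1.0]]
contact_force: [0.9, -1.2, 0.1]
grip_width: 73.4
grasp_force: 0.0
```

```bash
cat > w.py <<'E'
from m import *
from scipy.optimize import least_squares
s=sensors.get_state(); p=cams.capture("wrist"); save(p,"wrist1")
print(s["time_s"],s["tcp_pos"].round(1),s["orientation"].round(3).tolist(),s["grip_width"])
q=weight(p,s)
w=cloud(p,s)
# C top: silhouette pixels from the depth, z 4..11 near centre
st=q[(q[:,2]>4)&(q[:,2]<11)]
gt=q[q[:,2]>30]; g=gt.mean(0) if len(gt) else None
r=cv2.minAreaRect(gt[:,:2].astype(np.float32)); print("grip rect",np.round(r[0],1),np.round(r[1],1),r[2],"z",np.median(gt[:,2]))
# fit the outer circle with a model raster: maximise overlap
def inside(P,x,y,a):
    dx=P[:,0]-x; dy=P[:,1]-y; u=np.cos(a)*dx+np.sin(a)*dy; v=-np.sin(a)*dx+np.cos(a)*dy
    R=np.hypot(u,v)
    return ((R<40)&(R>19)&~((u>0)&(abs(v)<14)))|((abs(v)<7)&(u<-20)&(u>-76)), (u,v)
A=w[(np.hypot(w[...,0]-560,w[...,1]+18)<130)]
A=A[A[:,2]<11]; lab=A[:,2]>4
best=(-1,)
for it,(sp,da) in enumerate(((10,.2),(3,.06),(1,.02))):
    c=best[1:] if it else (584,-12,.17)
    for x in np.linspace(c[0]-sp,c[0]+sp,9):
        for y in np.linspace(c[1]-sp,c[1]+sp,9):
            for a in np.linspace(c[2]-da,c[2]+da,9):
                m,_=inside(A,x,y,a); sc=(m&lab).sum()/(m|lab).sum()
                if sc>best[0]: best=(sc,x,y,a)
print("model",np.round(best,3),"grip at",best[1]-67*np.cos(best[3]),best[2]-67*np.sin(best[3]))
print(cams.spot_point(p,"large_weight"))
E
python3 w.py
```

```text
2.75 [546.3 -20.5 121.4] [[0.985, 0.171, 0.0], [0.171, -0.985, -0.0], [0.0, 0.0, -1.0]] 73.3722738097354
mask 67 p 0.79 zmax 33.36119079501004 grip [471.1   6.6  25.4] top 8 [471.3   7.2  32.3]
grip rect [471.4   7. ] [0.8 2.2] 7.190314292907715 z 32.90582876780722
model [ 6.7400e-01  5.8325e+02 -1.0250e+01  2.2000e-01] grip at 517.8648708948494 -24.871384746418247
[]
```

View pics/wrist1.png

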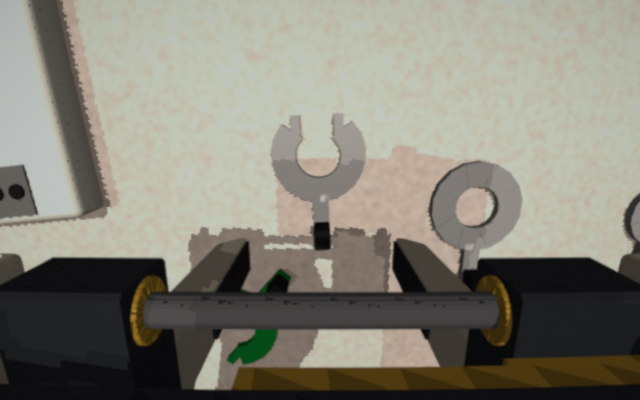

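The picture shows the large C's ring at (319,155), its gap pointing up (tool +x), and its grip at (322,235) between the fingers. The balance is top left and the green C is below. I refine the pose by matching the outline to image edges.

```bash
cat > fit.py <<'E'
from m import *
from scipy.optimize import differential_evolution
def outline(n=60):
    a0=np.arcsin(14/40); a1=np.arcsin(14/19); t=np.linspace(a0,2*np.pi-a0,150); t=t[np.abs(t-np.pi)>.19]
    o=[np.c_[40*np.cos(t),40*np.sin(t)]]
    t=np.linspace(a1,2*np.pi-a1,70); o.append(np.c_[19*np.cos(t),19*np.sin(t)])
    for sg in(-1,1):
        u=np.linspace(19*np.cos(a1),40*np.cos(a0),25); o.append(np.c_[u,0*u+14*sg])
        u=np.linspace(-56,-41,15); o.append(np.c_[u,0*u+7*sg])
    o=np.vstack(o); return np.c_[o,np.full(len(o),8.)]
O=outline()
G=np.array([[x,y,34.] for x,y in [(-76,-7),(-58,-7),(-58,7),(-76,7)]])
def place(P,x,y,a,z=0):
    c,s=np.cos(a),np.sin(a); return np.c_[c*P[:,0]-s*P[:,1]+x,s*P[:,0]+c*P[:,1]+y,P[:,2]+z]
def fit(p,s,x0,z=0,d=8,da=.12):
    g=cv2.GaussianBlur(cv2.cvtColor(p["pixels"],cv2.COLOR_RGB2GRAY).astype(np.float32),(0,0),1.0)
    m=np.minimum(np.hypot(cv2.Sobel(g,5,1,0),cv2.Sobel(g,5,0,1)),120)
    def sc(v):
        uv=proj(p,place(O,*v,z),s).astype(np.float32)
        return -cv2.remap(m,uv[:,:1],uv[:,1:],1).mean()
    r=differential_evolution(sc,[(x0[0]-d,x0[0]+d),(x0[1]-d,x0[1]+d),(x0[2]-da,x0[2]+da)],seed=1,popsize=12,maxiter=50)
    return r.x,r.fun
def draw(p,s,v,z=0):
    im=cv2.cvtColor(p["pixels"],cv2.COLOR_RGB2BGR)
    for u,w in proj(p,place(O,*v,z),s): cv2.circle(im,(int(round(u)),int(round(w))),0,(0,0,255),-1)
    cv2.polylines(im,[proj(p,place(G,*v,z),s).astype(int)],1,(0,255,255),1)
    return im
E
python3 - <<'E'
from fit import *
s=sensors.get_state(); p=cams.capture("wrist")
v,f=fit(p,s,(583,-11,.19)); print("wrist",v.round(3),f)
a=v[2]; print("grip",v[0]-67*np.cos(a),v[1]-67*np.sin(a))
im=draw(p,s,v)[90:270,220:420]; cv2.imwrite("pics/fit1.png",cv2.resize(im,None,fx=3,fy=3))
for n in("side","scene"):
    q=cams.capture(n); print(n,*fit(q,None,(583,-11,.19)))
w=cloud(p,s)[215:260,305:340].reshape(-1,3); t=w[(w[:,2]>28)&(w[:,2]<38)]; print(len(t),t.mean(0),t.min(0),t.max(0)) if len(t) else 0
E
```

```text
wrist [ 5.83985e+02 -1.08670e+01  2.03000e-01] -75.53242492675781
grip 518.3599254321836 -24.37294822419196
side [ 5.81389538e+02 -7.19672587e+00  1.88149638e-01] -102.133544921875
scene [ 5.87554851e+02 -1.44636667e+01  2.24037069e-01] -89.78157043457031
369 [519.13509296 -24.76162238  33.82945485] [508.90212005 -32.80986199  28.04912173] [528.13748952 -17.03522035  36.20767082]
```

View pics/fit1.png

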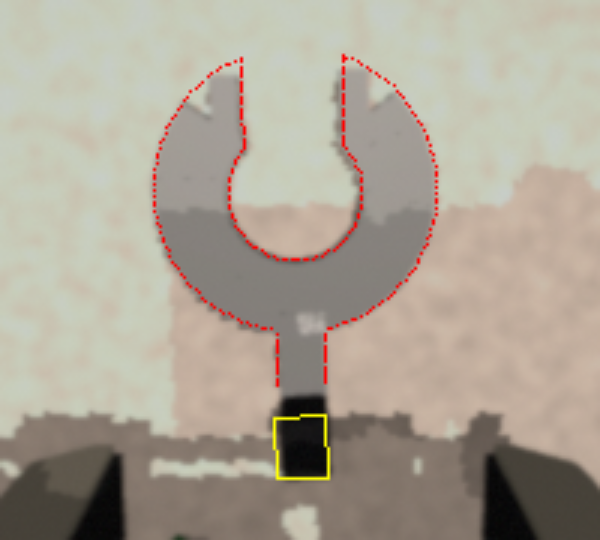

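The outline fits well: ring at (584.0,-10.9), yaw 0.203, grip at (518.7,-24.5). I move over the grip and descend.

Call:
{"op": "move_arm", "data": {"deltas": [[[0, -1.4, -0.08, 0, -0.031], [0, -1.4, -0.08, 0, 0], [0, 0, 0, 1.5, 0], [0, 0, 0, 2, 0], [0, 0, 0, 2, 0], [0, 0, 0, 2, 0], [0, 0, 0, 1.5, 0], [0, 0, 0, 1, 0], [0, 0, 0, 0.54, 0], [0, 0, 0, 0, 0], [0, 0, 0, 0, 0]]]}}

```text
time_s: 4.15
tcp_pos: [518.8, -24.5, 16.4]
orientation: [[0.98, 0.2, 0.001], [0.2, -0.98, 0.0], [0.001, 0.0, -1.0]]
contact_force: [-0.2, 0.8, -0.4]
grip_width: 46.9
grasp_force: 0.0
```

Call:
{"op": "move_arm", "data": {"deltas": [[[1, 0, 0, 0, 0], [1, 0, 0, 0, 0], [1, 0, 0, 0, 0], [1, 0, 0, 0, 0], [1, 0, 0, 0, 0], [1, 0, 0, 0, 0]]], "squeeze": 58}}

```text
time_s: 4.75
tcp_pos: [518.4, -24.6, 16.1]
orientation: [[0.98, 0.2, 0.0], [0.2, -0.98, -0.0], [0.0, 0.0, -1.0]]
contact_force: [-0.6, -0.8, 1.4]
grip_width: 12.4
grasp_force: 58.0
```

Call:
{"op": "move_arm", "data": {"deltas": [[[1, 0, 0, -0.5, 0], [1, 0, 0, -1, 0], [1, 0, 0, -1.5, 0], [1, 0, 0, -2, 0], [1, 0, 0, -2, 0], [1, 0, 0, -1, 0], [1, 0, 0, 0, 0], [1, 0, 0, 0, 0]]]}}

```text
time_s: 5.55
tcp_pos: [517.7, -24.3, 95.6]
orientation: [[0.98, 0.201, -0.001], [0.201, -0.98, 0.0], [-0.001, -0.0, -1.0]]
contact_force: [-0.4, 0.2, -2.6]
grip_width: 12.4
grasp_force: 58.0
```

```bash
cat > chk.py <<'E'
from fit import *
import sys
s=sensors.get_state(); p=cams.capture("wrist")
T=s["tcp_pos"]; R=s["orientation"]; a=np.arctan2(R[1,0],R[0,0]); z=T[2]-16.4
print(s["time_s"],T.round(1),R.round(4).tolist(),s["grip_width"],s["grasp_force"],s["contact_force"].round(1))
v,f=fit(p,s,(T[0]+67*np.cos(a),T[1]+67*np.sin(a),a),z,6,.1)
d=v[:2]-T[:2]; print("centre",v.round(3),f,"yaw",a,"in tool x,y",(R[:2,:2].T@d).round(2),"yaw off",v[2]-a)
w=cloud(p,s); c=place(np.array([[x,y,8.] for x,y in[(30,20),(30,-20),(0,30),(0,-30),(-30,0)]]),*v,z)
for (u,t),X in zip(proj(p,c,s).astype(int),c): print(X.round(), "z top", np.nanmedian(w[t-2:t+3,u-2:u+3,2]).round(1))
cv2.imwrite(f"pics/{sys.argv[1]}.png",draw(p,s,v,z))
E
python3 chk.py held
```

```text
5.55 [517.7 -24.3  95.6] [[0.9797, 0.2006, -0.0009], [0.2006, -0.9797, 0.0001], [-0.0009, -0.0003, -1.0]] 12.404112848179908 57.9985785484314 [-0.4  0.2 -2.6]
centre [ 5.81565e+02 -1.04430e+01  1.82000e-01] -70.0591812133789 yaw 0.2019843472164584 in tool x,y [65.34 -0.8 ] yaw off -0.019892852837735897
[607.  15.  87.] z top 84.6
[615. -25.  87.] z top 83.8
[576.  19.  87.] z top 85.8
[587. -40.  87.] z top 85.4
[552. -16.  87.] z top 86.5
```

View pics/held.png

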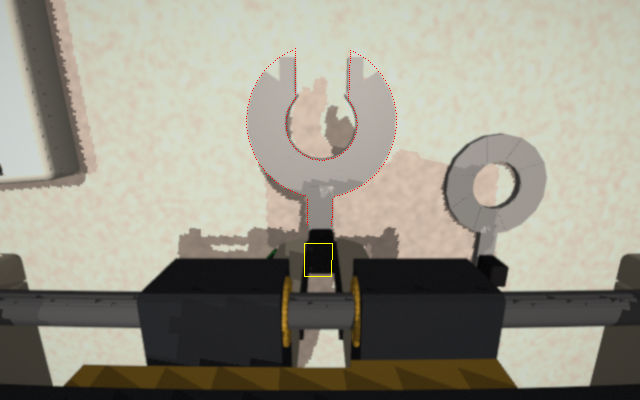

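The wrist picture shows the weight held level to about 2 mm, with the ring centre at (320,120). The small mismatch with the outline is droop. The ring weight at (495,185) is undisturbed. I move to the front of the carrier.

Call:
{"op": "move_arm", "data": {"deltas": [[[1, -0.1, -0.8, 0, 0], [1, -0.15, -1.6, 0, 0], [1, -0.2, -2.4, 0, 0], [1, -0.2, -2.5, 0, 0], [1, -0.2, -2.5, 0, 0], [1, -0.2, -2.5, 0, 0], [1, -0.2, -2.5, 0, 0], [1, -0.2, -2.5, 0, 0], [1, -0.2, -2.5, 0, 0], [1, -0.2, -2.5, 0, 0], [1, -0.2, -2.5, 0, 0], [1, -0.2, -2.5, 0, 0], [1, -0.2, -1.6, 0, 0], [1, -0.05, -0.9, 0, 0], [1, 0, 0, 0, 0], [1, 0, 0, 0, 0], [1, 0, 0, 0, 0]]]}}

```text
time_s: 7.3
tcp_pos: [434.4, 261.0, 95.7]
orientation: [[0.98, 0.198, -0.0], [0.198, -0.98, -0.001], [-0.0, 0.001, -1.0]]
contact_force: [0.4, -1.3, -1.6]
grip_width: 12.4
grasp_force: 58.0
```

```bash
cat > c2.py <<'E'
from fit import *
s=sensors.get_state(); T=s["tcp_pos"]; R=s["orientation"]; a=np.arctan2(R[1,0],R[0,0]); z=T[2]-18
print(s["time_s"],T.round(1),"yaw",a.round(4),"F",s["contact_force"].round(1),s["grip_width"])
def rel(X): return (R[:2,:2].T@(np.array(X)[:2]-T[:2])).round(1)
for n in("scene","side","wrist"):
    p=cams.capture(n); q=s if n=="wrist" else None
    v,f=fit(p,q,(T[0]+66.5*R[0,0],T[1]+66.5*R[1,0],a),z,7,.08)
    print(n,"weight",v.round(2),f.round(),"rel",rel(v),"dyaw",(v[2]-a).round(3)); disc(p,q,(612,294.5))
    w=cloud(p,q); m=(np.hypot(w[...,0]-612,w[...,1]-294.5)<35)&(w[...,2]>124)
    if m.sum()>20:
        X=w[m]; c=cv2.minEnclosingCircle(X[:,:2].astype(np.float32)); print("  cap",np.round(c[0],1),round(c[1],1),"rel",rel(c[0]))
    print("  seat",[(np.round(r["xyz"],1),r["p"],rel(r["xyz"])) for r in cams.spot_point(p,"carrier_seat")])
    if n=="wrist": cv2.imwrite("pics/w_%d.png"%(s["time_s"]*100),draw(p,s,v,z))
E
python3 c2.py
```

```text
7.3 [434.4 261.   95.7] yaw 0.1996 F [ 0.4 -1.3 -1.6] 12.395481792643267
scene weight [4.9723e+02 2.7617e+02 1.2000e-01] -74.0 rel [64.6 -2.4] dyaw -0.08
disc 514 z 62.0 rect [613.6 293.   84.2  92.9  39.4] circ [616.2 294.9  47.9]
cap 154 z 130.8 rect [614.8 292.1  44.3  46.1  79. ] circ [614.5 294.   26.1]
house 2206 z 42.1 rect [594.7 287.8 228.4 193.6  14.9] circ [595.  286.6 142.9]
  cap [614.5 294. ] 26.1 rel [183.1   3.4]
  seat []
side weight [4.9852e+02 2.7532e+02 2.1000e-01] -92.0 rel [65.7 -1.3] dyaw 0.009
disc 1292 z 61.6 rect [607.5 297.7  89.2  78.2  44.5] circ [610.8 294.5  45.1]
cap 513 z 130.6 rect [611.2 294.7  46.3  46.1  83.1] circ [610.8 294.   24.1]
house 6664 z 41.7 rect [591.9 290.  228.5 190.7  15.3] circ [592.5 290.5 144.5]
  cap [610.8 294. ] 24.1 rel [179.5   2.6]
  seat [(array([609. , 292.3,  65. ]), 0.64, array([177.3,   3.9]))]
wrist weight [4.9818e+02 2.7471e+02 1.8000e-01] -86.0 rel [65.2 -0.8] dyaw -0.016
house 32291 z 42.3 rect [530.4 271.9 102.  188.5  14.9] circ [531.6 272.9 105.9]
  seat []
```

Call:
{"op": "move_arm", "data": {"deltas": [[[1, 0.7, 0.1, 0, 0], [1, 1.2, 0.1, 0, 0], [1, 1.4, 0.1, 0, 0], [1, 1.4, 0.1, 0, 0], [1, 1.2, 0, 0, 0], [1, 0.8, 0, 0, 0], [1, 0.3, 0, 0, 0], [1, 0, 0, 0, 0], [1, 0, 0, 0, 0]]]}}

```text
time_s: 8.5
tcp_pos: [502.8, 272.6, 95.7]
orientation: [[0.98, 0.201, -0.001], [0.201, -0.98, -0.0], [-0.001, 0.0, -1.0]]
contact_force: [-0.3, -0.1, -1.4]
grip_width: 12.5
grasp_force: 58.0
```

```bash
python3 c2.py; ls pics
```

```text
8.5 [502.8 272.6  95.7] yaw 0.2021 F [-0.3 -0.1 -1.4] 12.542753373946443
scene weight [5.6680e+02 2.9062e+02 2.5000e-01] -69.0 rel [66.3 -4.8] dyaw 0.048
disc 457 z 62.0 rect [614.7 291.8  84.1  90.4  39.7] circ [615.5 295.7  48. ]
cap 152 z 130.9 rect [614.  292.5  42.   45.1  76.6] circ [613.9 293.5  24.3]
house 2046 z 42.1 rect [594.9 286.9 228.4 192.9  15. ] circ [595.5 287.  143.6]
  cap [613.9 293.5] 24.3 rel [113.1   1.7]
  seat [(array([607.9, 296.2,  55.5]), 0.96, array([107.7,  -2.1]))]
side weight [5.6767e+02 2.8404e+02 1.6000e-01] -71.0 rel [65.8  1.8] dyaw -0.042
disc 904 z 61.7 rect [612.8 295.3  85.1  87.7  14.4] circ [606.4 298.7  49.2]
cap 514 z 130.5 rect [610.8 294.7  46.6  46.4  76.6] circ [610.6 294.4  24.2]
house 5409 z 41.6 rect [591.4 289.6 229.4 190.   15.1] circ [591.  288.9 145.1]
  cap [610.6 294.4] 24.2 rel [110.    0.3]
  seat [(array([611.4, 291.8,  62.9]), 0.83, array([110.2,   2.9]))]
wrist weight [5.6631e+02 2.8655e+02 2.1000e-01] -79.0 rel [65. -1.] dyaw 0.004
disc 6246 z 62.0 rect [600.9 292.3  67.7  89.8  11.6] circ [611.3 294.4  45. ]
cap 7030 z 130.9 rect [600.7 292.7  26.8  47.3  10.7] circ [609.8 294.4  23.8]
house 35678 z 42.2 rect [563.5 281.7 170.4 188.4  15.1] circ [564.5 281.9 125. ]
  cap [609.8 294.1] 24.0 rel [109.2   0.3]
  seat []
crop.png
fit1.png
held.png
scene.png
side.png
w_730.png
w_850.png
wrist1.png
```

View pics/w_850.png

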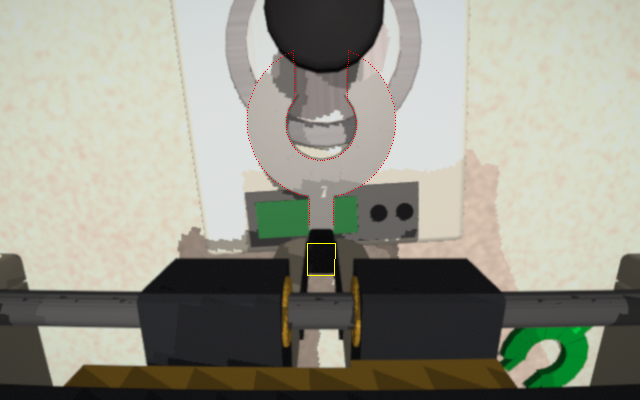

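The picture shows the gap (295–350, 50–95) facing the rod under the cap (322,30), aligned to about 1 mm. I slide on.

Call:
{"op": "move_arm", "data": {"deltas": [[[1, 0.4, 0.1, 0, 0], [1, 0.7, 0, 0, 0], [1, 0.8, 0, 0, 0], [1, 0.8, 0, 0, 0], [1, 0.8, 0, 0, 0], [1, 0.6, 0, 0, 0], [1, 0.27, 0, 0, 0], [1, 0, 0, 0, 0], [1, 0, 0, 0, 0]]]}}

```text
time_s: 9.7
tcp_pos: [546.0, 280.4, 95.8]
orientation: [[0.98, 0.201, -0.001], [0.201, -0.98, -0.0], [-0.001, -0.0, -1.0]]
contact_force: [-0.1, -0.6, -1.8]
grip_width: 12.5
grasp_force: 58.0
```

```bash
python3 c2.py
```

```text
9.7 [546.  280.4  95.8] yaw 0.2019 F [-0.1 -0.6 -1.8] 12.494199075279342
scene weight [6.0868e+02 2.9348e+02 2.8000e-01] -82.0 rel [64.  -0.3] dyaw 0.077
disc 319 z 61.8 rect [618.  292.4  89.2  83.7  72.5] circ [616.8 290.2  47.1]
cap 170 z 130.9 rect [595.7 287.7  82.1  47.7  15.4] circ [594.8 290.   43.3]
house 2109 z 42.1 rect [595.  286.9 228.1 191.2  14.8] circ [595.1 287.3 144. ]
  cap [607.2 292.2] 31.2 rel [62.3  0.7]
  seat [(array([611. , 293.6,  59. ]), 0.64, array([66.3,  0.1]))]
side weight [6.1576e+02 2.9112e+02 2.8000e-01] -62.0 rel [70.5  3.4] dyaw 0.077
disc 302 z 61.6 rect [615.2 305.3  78.2  70.    8.8] circ [612.9 297.3  44.8]
cap 319 z 130.7 rect [613.6 293.3  44.5  40.2  35.7] circ [610.7 294.3  24.1]
house 6512 z 41.9 rect [591.4 289.5 229.1 189.6  15.4] circ [591.4 289.4 145.3]
  cap [605.8 291.8] 29.5 rel [60.8  0.8]
  seat [(array([611. , 291.2,  65. ]), 0.69, array([65.8,  2.4]))]
wrist weight [6.1035e+02 2.9470e+02 2.1000e-01] -41.0 rel [65.9 -1.1] dyaw 0.009
disc 1714 z 62.1 rect [640.8 303.2  28.5  82.6  16.3] circ [627.1 299.2  41.3]
cap 10446 z 131.0 rect [593.7 292.1  82.8  47.2   7.8] circ [593.4 290.8  42. ]
house 41221 z 42.1 rect [589.8 289.3 204.3 189.   14.9] circ [600.  292.3 130.5]
  cap [605.8 293.2] 29.5 rel [61.1 -0.6]
  seat []
```

Call:
{"op": "move_arm", "data": {"deltas": [[[1, 0, 0, 0.3, 0], [1, 0, 0, 0.4, 0], [1, 0, 0, 0.3, 0], [1, 0, 0, 0.2, 0], [1, 0, 0, 0.1, 0], [1, 0, 0, 0, 0], [1, 0, 0, 0, 0]]]}}

```text
time_s: 10.7
tcp_pos: [546.6, 280.4, 83.0]
orientation: [[0.98, 0.2, 0.0], [0.2, -0.98, 0.0], [0.0, -0.0, -1.0]]
contact_force: [-0.7, 0.2, -2.6]
grip_width: 12.4
grasp_force: 58.0
```

Call:
{"op": "move_arm", "data": {"deltas": [[[1, 0, 0, 0.1, 0], [1, 0, 0, 0.1, 0], [1, 0, 0, 0, 0], [1, 0, 0, 0, 0]]]}}

```text
time_s: 11.1
tcp_pos: [546.5, 280.4, 80.9]
orientation: [[0.98, 0.2, 0.0], [0.2, -0.98, 0.0], [0.0, -0.0, -1.0]]
contact_force: [0.3, 0.3, -1.4]
grip_width: 12.6
grasp_force: 58.0
```

```bash
cat > c3.py <<'E'
from fit import *
s=sensors.get_state(); T=s["tcp_pos"]; R=s["orientation"]
print(s["time_s"],T.round(1),"F",s["contact_force"].round(1),s["ft_torque"].round(2))
p=cams.capture("wrist"); w=cloud(p,s)
for r,n in((30,"ring"),):
    for k in range(0,360,30):
        t=np.radians(k)+.2; X=[[611+r*np.cos(t),294.4+r*np.sin(t),71]]
        u,v=proj(p,X,s)[0].astype(int)
        if 3<v<397 and 3<u<637: print(k,np.nanmedian(w[v-2:v+3,u-2:u+3,2]).round(1),end="; ")
save(p,"low_%d"%(s["time_s"]*100))
q=cams.capture("side"); im=cv2.cvtColor(q["pixels"],cv2.COLOR_RGB2BGR)
u,v=proj(q,(600,290,70))[0].astype(int)
a=cv2.resize(im[v-60:v+60,u-80:u+80],(400,300),interpolation=2)
b=cv2.resize(cv2.cvtColor(p["pixels"],cv2.COLOR_RGB2BGR),(400,250)); b=cv2.copyMakeBorder(b,0,50,0,0,0)
cv2.imwrite("pics/low_%d_c.png"%(s["time_s"]*100),np.hstack([b,a]))
E
python3 c3.py; ls pics/*_c.png
```

```text
11.1 [546.5 280.4  80.9] F [ 0.3  0.3 -1.4] [-0.02  0.14  0.01]
0 131.0; 30 131.1; 60 131.0; 90 130.8; 120 131.0; 150 131.4; 180 131.2; 210 131.2; 240 131.4; 270 131.1; 300 130.9; 330 131.0; pics/low_1110_c.png
```

Call:
{"op": "move_arm", "data": {"deltas": [[[1, 0, 0, 0.07, 0], [1, 0, 0, 0.07, 0], [1, 0, 0, 0, 0], [1, 0, 0, 0, 0]]]}}

```text
time_s: 11.6
tcp_pos: [546.3, 280.4, 79.5]
orientation: [[0.98, 0.201, -0.0], [0.201, -0.98, 0.0], [-0.0, -0.0, -1.0]]
contact_force: [-1.1, 0.3, -1.3]
grip_width: 12.8
grasp_force: 58.0
```

Call:
{"op": "move_arm", "data": {"deltas": [[[1, 0, 0, 0.07, 0], [1, 0, 0, 0.06, 0], [1, 0, 0, 0, 0], [1, 0, 0, 0, 0]]]}}

```text
time_s: 12.0
tcp_pos: [546.4, 280.4, 78.2]
orientation: [[0.98, 0.201, -0.0], [0.201, -0.98, 0.0], [-0.0, -0.0, -1.0]]
contact_force: [-1.9, 0.1, -0.4]
grip_width: 12.4
grasp_force: 58.0
```

```bash
python3 c3.py; ls pics/*_c.png
```

```text
12.0 [546.4 280.4  78.2] F [-1.9  0.1 -0.4] [-0.03  0.25  0.05]
0 131.2; 30 131.0; 60 130.6; 90 131.1; 120 131.1; 150 131.5; 180 131.4; 210 131.2; 240 131.0; 270 131.1; 300 131.1; 330 131.1; pics/low_1110_c.png
pics/low_1200_c.png
```

Call:
{"op": "move_arm", "data": {"deltas": [[[1, 0, 0, 0.05, 0], [1, 0, 0, 0, 0], [1, 0, 0, 0, 0]]]}}

```text
time_s: 12.4
tcp_pos: [546.4, 280.5, 78.1]
orientation: [[0.98, 0.2, 0.0], [0.2, -0.98, 0.0], [0.0, -0.0, -1.0]]
contact_force: [-2.2, -0.1, 2.6]
grip_width: 12.6
grasp_force: 58.0
```

Call:
{"op": "move_arm", "data": {"deltas": [[[1, 0, 0, 0.05, 0], [1, 0, 0, 0, 0], [1, 0, 0, 0, 0]]]}}

```text
time_s: 12.7
tcp_pos: [546.4, 280.5, 78.0]
orientation: [[0.98, 0.2, 0.0], [0.2, -0.98, 0.0], [0.0, -0.0, -1.0]]
contact_force: [-4.2, -1.1, 5.7]
grip_width: 12.5
grasp_force: 58.0
```

```bash
cat > c4.py <<'E'
from fit import *
s=sensors.get_state(); print(s["time_s"],s["tcp_pos"].round(1),s["contact_force"].round(1),s["ft_torque"].round(2))
for n in("scene","side","wrist"):
    p=cams.capture(n); q=s if n=="wrist" else None; w=cloud(p,q)
    dx=w[...,0]-611; dy=w[...,1]-294.4; u=.98*dx+.2*dy; v=-.2*dx+.98*dy; r=np.hypot(u,v)
    m=(r>22)&(r<38)&(w[...,2]>58)&(w[...,2]<85)&~((u>-5)&(abs(v)<18))
    if m.sum()<20: print(n,m.sum()); continue
    A=np.c_[u[m],v[m],np.ones(m.sum())]; z=w[...,2][m]; k=abs(z-np.median(z))<5
    c=np.linalg.lstsq(A[k],z[k],rcond=None)[0]; print(n,k.sum(),"plane slope u,v",c[:2].round(3),"z0",c[2].round(1),"u range",u[m].min().round(),u[m].max().round())
E
python3 c4.py
```

```text
12.7 [546.4 280.5  78. ] [-4.2 -1.1  5.7] [-0.28  0.72 -0.03]
scene 178 plane slope u,v [0.    0.006] z0 70.2 u range -38.0 31.0
side 98 plane slope u,v [-0.019  0.02 ] z0 69.4 u range -37.0 32.0
wrist 2434 plane slope u,v [0.001 0.001] z0 70.3 u range -38.0 33.0
```

View pics/low_1200_c.png

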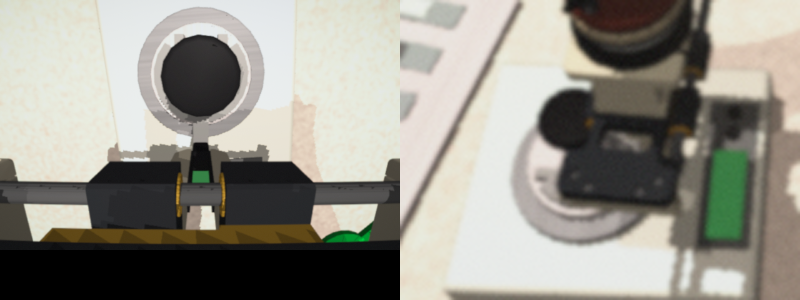

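The weight is down and flat: slope 0.001, top at 70.3 mm, reaction about +7 N. In the picture it sits concentric on the disc under the cap at (200,75). I check the centring numerically before letting go.

```bash
cat > c5.py <<'E'
from fit import *
from scipy.optimize import least_squares
s=sensors.get_state(); 
for n in("wrist","side","scene"):
    p=cams.capture(n); q=s if n=="wrist" else None; w=cloud(p,q)
    dx=w[...,0]-611; dy=w[...,1]-294.4; u=.98*dx+.2*dy; v=-.2*dx+.98*dy; r=np.hypot(u,v); z=w[...,2]
    def circ(m,R,nb=40):
        th=np.arctan2(v[m],u[m]); b=((th+np.pi)/(2*np.pi)*nb).astype(int); P=[]
        for k in range(nb):
            g=b==k
            if g.sum()>4:
                rr=r[m][g]; i=np.argsort(rr)[int(.97*(g.sum()-1))]
                if rr[i]>R-5: P.append((u[m][g][i],v[m][g][i]))
        P=np.array(P)
        if len(P)<8: return len(P)
        f=least_squares(lambda c:np.hypot(P[:,0]-c[0],P[:,1]-c[1])-c[2],[0,0,R],loss="soft_l1"); return len(P),f.x.round(1)
    arm=(u<-30)&(abs(v)<16)
    print(n,"weight",circ((z>66.5)&(z<74)&(r<46)&~arm,40),"disc",circ((z>58)&(z<66)&(r<52)&~arm,45),"cap",circ((z>125)&(z<136)&(r<32),24))
    if n=="wrist":
        T=s["tcp_pos"];v0,f=fit(p,s,(611,294.4,.2),62,6,.06); d=v0[:2]-[611,294.4]
        print(" fit",v0.round(2),f,"u,v",(.98*d[0]+.2*d[1]).round(1),(-.2*d[0]+.98*d[1]).round(1))
E
python3 c5.py
```

```text
wrist weight (32, array([-0.2,  0.2, 39.7])) disc (36, array([ 0.2,  0.1, 44.5])) cap (40, array([ 0.3,  0.1, 22.9]))
 fit [6.1085e+02 2.9464e+02 2.1000e-01] -45.38585662841797 u,v -0.1 0.3
side weight 4 disc (15, array([-0.4, -0.3, 44.6])) cap (29, array([-0.3,  0.4, 22.2]))
scene weight (20, array([ 1.8, -1.6, 38.7])) disc (20, array([ 3.4, -4.3, 41.3])) cap (13, array([ 1.5, -0.5, 21.9]))
```

Centred within about 0.5 mm. I release, then retreat up and back.

Call:
{"op": "move_arm", "data": {"deltas": [[[1, 0, 0, -0.06, 0], [1, 0, 0, 0, 0], [0.3, 0, 0, 0, 0], [0.3, 0, 0, 0, 0], [0.3, 0, 0, 0, 0], [0, 0, 0, 0, 0], [0, 0, 0, 0, 0], [0, 0, 0, 0, 0]]]}}

```text
time_s: 13.8
tcp_pos: [546.5, 280.4, 77.7]
orientation: [[0.98, 0.2, 0.0], [0.2, -0.98, 0.0], [0.0, -0.0, -1.0]]
contact_force: [-0.0, -0.3, 0.5]
grip_width: 45.8
grasp_force: 0.0
```

Call:
{"op": "move_arm", "data": {"deltas": [[[0, 0, 0, -0.5, 0], [0, 0, 0, -1, 0], [0, 0, 0, -2, 0], [0, 0, 0, -3, 0], [0, -1, 0, -3, 0], [0, -2, 0, -2, 0], [0, -2, 0, -1, 0], [0, -1, 0, 0, 0], [0, 0, 0, 0, 0], [0, 0, 0, 0, 0]]]}}

```text
time_s: 14.8
tcp_pos: [488.0, 268.2, 202.4]
orientation: [[0.98, 0.2, 0.0], [0.2, -0.98, -0.0], [-0.0, 0.0, -1.0]]
contact_force: [-0.5, -0.2, 0.0]
grip_width: 46.2
grasp_force: 0.0
```

```bash
python3 c4.py; python3 c5.py; python3 - <<'E'
from h import *
p=cams.capture("scene"); q=cams.capture("side")
for o in("large_weight","small_weight","ring_weight"): print(o,[(np.round(r["xyz"]),round(r["p"],2)) for r in cams.spot_point(q,o)])
L=[]
for a in(p,q):
    im=cv2.cvtColor(a["pixels"],cv2.COLOR_RGB2BGR); u,v=proj(a,(600,290,70))[0].astype(int); h=45
    L.append(cv2.resize(im[v-h:v+h,u-h:u+h],(400,400),interpolation=2))
cv2.imwrite("pics/final.png",np.hstack(L))
E
```

```text
14.8 [488.  268.2 202.4] [-0.5 -0.2  0. ] [0.07 0.07 0.06]
scene 179 plane slope u,v [0.001 0.003] z0 69.8 u range -37.0 32.0
side 480 plane slope u,v [-0.    -0.001] z0 69.7 u range -38.0 31.0
wrist 2674 plane slope u,v [0.001 0.001] z0 70.8 u range -38.0 25.0
wrist weight (27, array([ 0.9,  0.2, 39.6])) disc (32, array([ 0.3,  0.2, 44.3])) cap (40, array([-0.9,  0.1, 22.7]))
 fit [6.0983e+02 2.9439e+02 2.1000e-01] -55.27547073364258 u,v -1.2 0.2
side weight (22, array([-0.2,  0.2, 39.3])) disc (26, array([-0.3,  0.6, 44. ])) cap (40, array([-0.4,  0.9, 22.1]))
scene weight (19, array([ 3.3, -2.7, 38. ])) disc (18, array([ 4.4, -5.2, 40.8])) cap (14, array([ 2.8, -2.6, 21. ]))
large_weight [(array([615., 292.,  62.]), 0.87), (array([401.,  37.,  -1.]), 0.78)]
small_weight [(array([ 582., -333.,   -1.]), 0.45)]
ring_weight [(array([ 557., -156.,    0.]), 0.67)]
```

View pics/final.png

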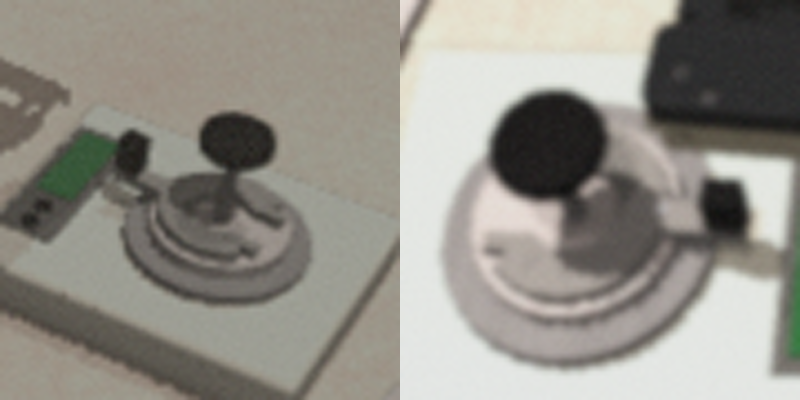

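The large C lies flat and concentric on the disc, with the rod (scene 225,195) in its ring, the grip at (130,150) and the gripper clear.

```bash
python3 -c "
from workcell import workorder; print(workorder.sign_off())"
```

```text
the job is handed in; nothing more can be done
None
```

The large C-weight lies flat on the carrier's disc, centred on the rod to about 1 mm by the cameras; the gripper is clear, the other weights were not touched, and the job was handed in about 15 s into the 42 s limit (no verdict returned).

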